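# Fetch the heat sink from behind the chemicals

### The job

First move the bottle, the can and the square canister out of the black stock tray and stand all three on the grey parking mat, leaving the heat sink alone meanwhile. With the three still parked, take the heat sink and set it flat on the circuit board, filling the white outline; then return the bottle, can and canister upright to the tray, each to the very place it stood at the start. Knock none of them over, and leave the screwdriver, solder reel and mouse where they are.

Things in the scene. Friction and masses are not known exactly. Their poses are not given: they have to be found in the camera images.
- bottle: Loose white plastic bottle with sloping shoulders, 125 mm tall, upright: round body 52 mm in diameter up to 92 mm height, then a shoulder to a narrow neck and a 28 mm round cap. Origin: centre of its underside. z up.
- can: Loose plain metal can, 62 mm in diameter, 108 mm tall, straight sides, upright. Origin: centre of its underside. z up.
- canister: Loose square grey plastic canister, upright: square body 48 x 48 mm (sides along its x and y) and 94 mm tall, with a 36 mm black round cap on top (116 mm in all). Origin: centre of its underside. z up.
- heat_sink: Loose finned aluminium heat sink, 44 mm along its x, 60 mm along its y (fins run along y), 34 mm tall; the 44 mm width can be gripped across the outer fins. In the tray it stands between the bottle, can and canister, its x and y along the tray's. Origin: centre of its underside. z up.
- stock_tray: Fixed black shallow tray, 220 mm along its x (roughly away from the robot), 240 mm along its y; floor 5 mm thick, rim 5 mm thick and 13 mm high. Dark grey marks show four places, in the tray's x, y: heat sink at (30, 0) mm; the other three, one each at (30, 75), (30, -75) and (-40, 0) mm, arranged differently every time. Origin: centre of its underside.
- parking_mat: Fixed flat grey mat for parking, 300 mm along its x, 130 mm along its y, 3 mm thick, to one side of the tray. Origin: centre of its underside.
- board: Fixed green circuit board in a black carrier, 180 mm along its x, 130 mm along y, beside the tray. Surface 16 mm over the underside. White outline in its middle, inside 62 mm along x, 44 mm along y: the heat sink goes there, its long side along the board's x, either way round. Parts up to 12 mm high stand over 50 mm from the middle along x. Origin: underside, below the outline's centre.
- screwdriver: Bystander: loose screwdriver lying beyond the tray. Origin: underside, on its length, which is its x.
- solder_reel: Bystander: loose metal reel, 60 mm in diameter, 44 mm tall, standing on its flat end beyond the side areas. Origin: centre of its underside.
- mouse: Bystander: loose black computer mouse, 100 x 58 x 30 mm, beyond the side areas. Origin: centre of its underside.
Things that resemble listed ones, but are neither listed nor needed, are in the scene too. Leave any orange or yellow look-alike of the can alone.

How it is judged:
By the outcome, as a careful person would: the job done as asked, in the order asked, and still so for the second after the job is handed in, with the robot touching nothing.
It also fails if it takes over 136 s, if anything falls off the work surface, if the arm or the gripper's body presses on something with over 40 N, if the wrist force passes 120 N, or if a joint passes its speed limit or range.

### The arm

A 7-joint arm with a two-finger parallel gripper is mounted at the origin on the work surface. World frame = base frame: x ahead of the robot, y to its left, z up, the work surface at z = 0. Lengths are in m, angles in degrees, forces in N, time in s.
With the tool pointing down it reaches from about 0.425 to 0.875 m from the base axis. Payload 4.7 kg.
Tool frame: the origin (TCP) lies midway between the tips of the shut fingers; the grasp point (between the pads) lies 19 mm behind it (env.grip_point_offset is the distance from the TCP to the grasp point, in m); z points along the fingers, y is the line along which they close (so a half turn about z gives the same grasp; the last joint's range is limited). The gripper opens to 87 mm and grips with 3 to 60 N. Pads are 19 mm wide; open, the fingers measure 117 mm over their backs; the gripper's body (75 mm by 190 mm) begins 51 mm behind the grasp point.
Start: joints at [69.677, 18.392, -4.016, 83.108, 1.295, 78.541, -3.26], TCP at [0.234, -0.606, 0.223] pointing down, gripper open.
Joint ranges: [-163.93, 163.93], [-17.29, 119.83], [-79.2, 71.16], [3.27, 140.29], [-89.18, 269.18], [5.43, 117.66], [-154.24, 154.24]. Speed limits (degrees/s): [147.25, 147.25, 180, 180, 180, 180, 180].

### API

Orientations are given as [roll, pitch, yaw] about the fixed x, y, z axes, in that order (R = Rz(yaw) Ry(pitch) Rx(roll)).
In Python, from cell import env gives the robot as it stands.
- The arm moves only by the shell command python3 -m jog 'ROWS' [FORCE]. ROWS is JSON, a list of rows, each a list of 7 numbers: the shift along the tool's x, y, z in m, then the turn, a rotation vector about the tool's x, y, z in rad, then the finger opening in m, from 0 to 0.087. A call has 1 to 12 rows; each row shifts and turns the commanded pose from where the row before left it, along the tool's axes as they then stand; what a row does not reach is not made up. A row lasts 1/12 s, in which the tool goes at most 41.7 mm and 7.16 degrees, less where a joint would pass 70% of its speed; a pose out of reach is approached as far as the arm can. A call is refused whole if a number of a shift passes 0.0417 or a number of a turn 0.125, either way. A call with a gripper value outside its range is refused whole. The fingers move at their own pace and stop on an object; FORCE is the grip in N (left out, the last holds). Time passes only in rows, so rows that do not move let the fingers close. It gives the time, the measured TCP pose, the force, the opening and the grip force at its end, in the units of the state.
- env.get_obs(): the state, without advancing time (a new reading comes with each control period).
- env.read_camera(name): name is "side" or "top" or "wrist"; returns the picture (480x640x3 uint8, blue, green, red); there is no depth.
- env.get_calibration(name): a dict with "fov_y" (degrees; the focal length in pixels is half the picture's height over the tangent of half this angle, whatever the lens; pixels are square), "cx", "cy" (the principal point, pixels), "k1" (the pictures are not rectified: a ray, as slopes to the right and down, at radius r is drawn at 1 + k1 r^2 times it, then the intrinsics apply), "pose" (4x4, takes a point from camera to world coordinates). Camera axes: x right, y up, looking along -z (the intrinsics and any distortion apply to the point x, -y, -z); pixel columns grow to the right and rows downward; lengths in m; the calibration is good to about 2 mm. A picture is of the moment at which its call begins: read the wrist's pose just before it. get_calibration takes no time and is no camera call; for the wrist camera it gives the pose at the moment of the call.
- env.sign_off(): hands the job in; it is judged then, once.
The state is a dict: "time_s": time; "qpos": joint angles; "joint_velocities": joint speeds; "effort": joint torques, N m; "tool_pos": TCP position; "tool_rot": TCP orientation; "force": force on the tool from outside, world axes, zero at the start; "wrist_torque": the same for the moment, N m; "grip_width": finger opening in m; "grasp_force": force on a finger pad.
Only numpy, scipy, OpenCV 4.12 (cv2) and the standard library are available. Lean on these libraries where they do the work, as an engineer would, in place of code of your own. Each camera call takes 0.05 s, during which the arm holds its last target. There are 200 camera calls.

## Working session

There is one attempt and no reset: what is moved stays moved. The work goes in short steps, Python scripts to look and compute and a shell command to move; the robot and the scene stay as the last step left them, time stands still between calls to the robot, and variables do not carry over. Pictures are saved under pics/ and viewed, at most 14 in all, crops included, and the job is handed in when it is done.

```bash
ls; mkdir -p pics; cat > h.py <<'E'
from cell import env
import numpy as np, cv2
from scipy.spatial.transform import Rotation as R
def shot(n):
    c=env.get_calibration(n); im=env.read_camera(n); return im,c
def ray(c,u,v):
    f=240/np.tan(np.radians(c["fov_y"])/2)
    p=np.array([(u-c["cx"])/f,(v-c["cy"])/f]); q=p.copy()
    for _ in range(30): q=p/(1+c["k1"]*(q@q))
    T=np.array(c["pose"]); return T[:3,3],T[:3,:3]@np.array([q[0],-q[1],-1])
def onz(c,u,v,z):
    o,d=ray(c,u,v); return o+d*(z-o[2])/d[2]
def proj(c,P):
    f=240/np.tan(np.radians(c["fov_y"])/2)
    T=np.array(c["pose"]); p=T[:3,:3].T@(np.array(P)-T[:3,3]); q=np.array([p[0],-p[1]])/-p[2]
    q=q*(1+c["k1"]*(q@q)); return np.array([c["cx"],c["cy"]])+f*q
E
python3 - <<'E'
from h import *
for n in("top","side"):
    im,c=shot(n); cv2.imwrite(f"pics/{n}0.png",im); print(n,c)
print(env.get_obs())
E
```

```text
pics
top {'fov_y': 43.88655668337273, 'cx': 310.8020301006262, 'cy': 245.4258575312415, 'k1': 0.009696487819464205, 'pose': array([[-0.0281132 ,  0.99679566, -0.07488703,  0.50020397],
       [-0.99938971, -0.0264743 ,  0.02278869,  0.01597402],
       [ 0.02073308,  0.07548199,  0.9969316 ,  1.39429862],
       [ 0.        ,  0.        ,  0.        ,  1.        ]])}
side {'fov_y': 53.44204443101958, 'cx': 316.0517123432994, 'cy': 244.57239927129274, 'k1': -0.11322199104435236, 'pose': array([[-0.98613975,  0.10798622, -0.12596573,  0.46466754],
       [-0.16578445, -0.61099275,  0.77408228,  0.77052253],
       [ 0.00662608,  0.78423647,  0.62042667,  0.66787228],
       [ 0.        ,  0.        ,  0.        ,  1.        ]])}
{'time_s': 0.1, 'qpos': array([69.67667004, 18.43403359, -4.01718448, 83.16730595,  1.2964509 ,
       78.54087576, -3.25921252]), 'joint_velocities': array([ 0.02875838, -0.16220527, -0.03491755, -0.1508821 ,  0.12906985,
       -0.00505774,  0.00258068]), 'effort': array([-1.29341159e-03, -4.92573988e+01, -4.05934202e-01, -3.13398564e+01,
       -6.40014955e-02,  3.94383667e-02,  8.34833600e-05]), 'tool_pos': array([ 0.23411363, -0.60584972,  0.22158526]), 'tool_rot': array([-1.79903104e+02,  6.33706493e-03,  2.11355620e+01]), 'force': array([-0.42250112,  0.49801384,  0.25506331]), 'wrist_torque': array([-0.00734092, -0.00731716, -0.02691383]), 'grasp_force': 0.0, 'grip_width': 0.08715399495513694}
```

View pics/top0.png

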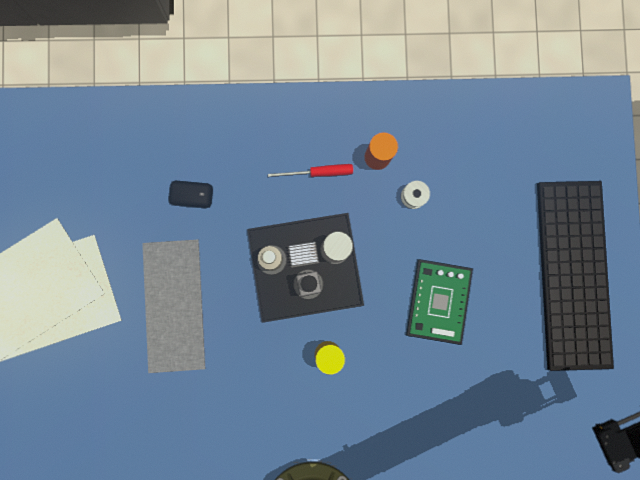

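View pics/side0.png

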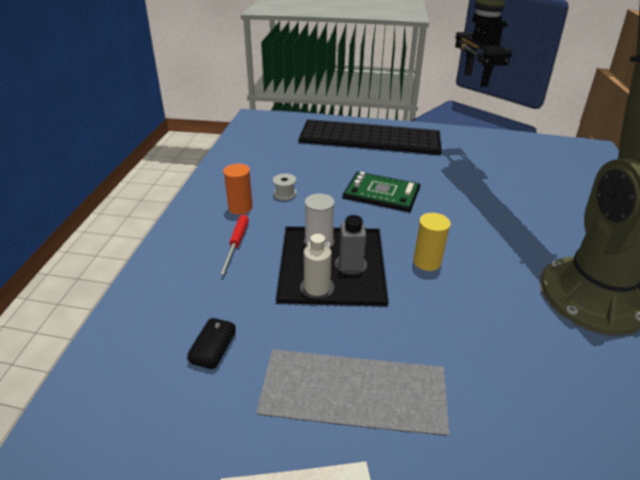

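The top view shows the tray around (305,268). In it are the white bottle (270,258), bare metal can (337,247), canister (308,284) and heat sink (303,254). The mat is at (174,305) and the board at (440,302). There are three can-like objects: metal (337,247), orange (383,148) and yellow (330,359). The plain metal one in the tray fits; I'll confirm it in a crop and measure.

```bash
python3 - <<'E'
from h import *
im,c=shot("top")
hsv=cv2.cvtColor(im,cv2.COLOR_BGR2HSV)
def rect(m,roi,z,name):
    M=np.zeros(m.shape,np.uint8);x0,y0,x1,y1=roi;M[y0:y1,x0:x1]=m[y0:y1,x0:x1]*255
    M=cv2.morphologyEx(M,cv2.MORPH_CLOSE,np.ones((5,5)))
    k=max(cv2.findContours(M,0,2)[0],key=cv2.contourArea)
    P=np.array([onz(c,u,v,z)[:2]*1000 for u,v in cv2.convexHull(k)[:,0]],np.float32)
    print(name,[np.round(a,1) for a in cv2.minAreaRect(P)])
H,S,V=cv2.split(hsv)
rect((S<90),(235,200,375,335),.013,"tray")
rect(S<70,(135,225,220,385),.003,"mat")
rect(~((H>100)&(H<120)&(S>110)&(V>90)),(395,248,485,355),.014,"board")
cr=cv2.resize(im[205:375,235:480],None,fx=3.2,fy=3.2,interpolation=cv2.INTER_CUBIC);cv2.imwrite("pics/crop1.png",cr)
E
```

```text
tray [array([ 5.546e+02, -5.000e-01]), array([220.8, 241.1]), np.float64(7.7)]
mat [array([474.5, 306.2]), array([300.3, 131.3]), np.float64(2.2)]
board [array([ 467.9, -310.9]), array([208.4, 246.8]), np.float64(87.8)]
```

View pics/crop1.png

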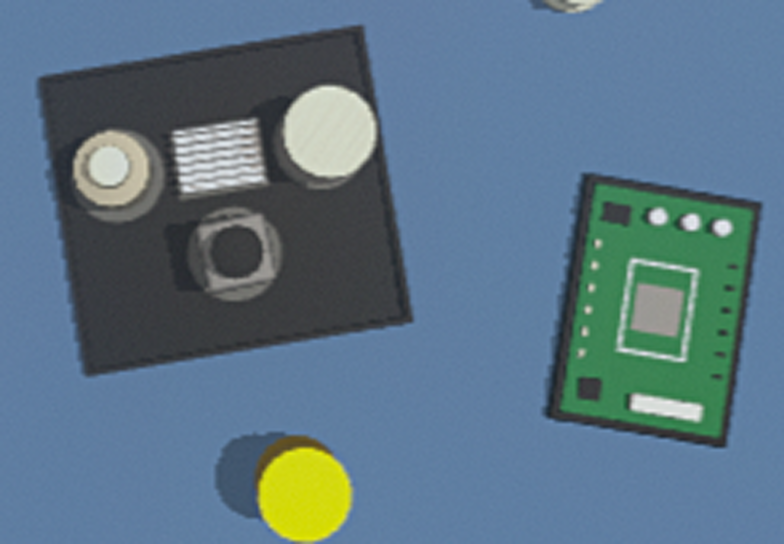

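The crop confirms the plain grey-white can in the tray; the yellow one is outside it. The white outline is at crop (657,310). I'll go above the tray and measure with the wrist camera.

```bash
python3 -m jog '[[0,0,-0.03,0,0,0.117,0.087],[0,0,-0.04,0,0,0.117,0.087],[0,0,-0.04,0,0,0,0.087],[0.01,-0.015,-0.04,0,0,0,0.087],[0.02,-0.031,0,0,0,0,0.087],[0.02,-0.031,0,0,0,0,0.087],[0.02,-0.031,0,0,0,0,0.087],[0.02,-0.031,0,0,0,0,0.087],[0.02,-0.031,0,0,0,0,0.087],[0.02,-0.031,0,0,0,0,0.087],[0.02,-0.031,0,0,0,0,0.087],[0.02,-0.031,0,0,0,0,0.087]]'
python3 -m jog '[[0.02,-0.031,0,0,0,0,0.087],[0.02,-0.031,0,0,0,0,0.087],[0.02,-0.031,0,0,0,0,0.087],[0.02,-0.031,0,0,0,0,0.087],[0.02,-0.031,0,0,0,0,0.087],[0.02,-0.031,0,0,0,0,0.087],[0.02,-0.031,0,0,0,0,0.087],[0.02,-0.031,0,0,0,0,0.087],[0.01,-0.015,0,0,0,0,0.087],[0.01,-0.015,0,0,0,0,0.087],[0,0,0,0,0,0,0.087],[0,0,0,0,0,0,0.087]]'
cat >> h.py <<'E'
def to(x,y,z,yaw):
    "shift in mm: tool axes now / after the turn; turn about tool z in rad"
    o=env.get_obs(); p=o["tool_pos"]; r=o["tool_rot"]; d=np.array([x,y,z])-p
    for a in (r[2],yaw): print("shift mm",np.round(R.from_euler('xyz',[180,0,a],degrees=True).inv().apply(d)*1000,1),end=' ')
    print("turn",round(-np.radians((yaw-r[2]+180)%360-180),3),"| now",np.round(p*1000,1),np.round(r,2),"t",round(o["time_s"],1),"w",round(o["grip_width"]*1000,1),"gf",round(float(o["grasp_force"]),1))
E
python3 - <<'E'
from h import *
im,c=shot("wrist");cv2.imwrite("pics/w1.png",im);np.save("pics/w1.npy",c["pose"]);print(c)
to(.515,-.006,.06,7.7)
E
```

```text
time_s: 1.15
tool_pos: [0.3673, -0.3218, 0.3704]
tool_rot: [180.0, 0.0, 7.7]
force: [1.3, -0.5, 0.0]
grip_width: 0.087
grasp_force: 0.0
time_s: 2.15
tool_pos: [0.5079, -0.0233, 0.3702]
tool_rot: [180.0, 0.0, 7.9]
force: [-0.8, -0.8, 0.6]
grip_width: 0.0871
grasp_force: 0.0
{'fov_y': 70.70007950760836, 'cx': 313.2680292394657, 'cy': 236.08963800906096, 'k1': 0.0008016107765622912, 'pose': array([[ 1.37020995e-01,  9.49492356e-01,  2.82293309e-01,
         5.85551901e-01],
       [-9.90568032e-01,  1.31474403e-01,  3.85934647e-02,
        -1.16989368e-02],
       [-4.70144615e-04, -2.84918843e-01,  9.58551528e-01,
         5.32647820e-01],
       [ 0.00000000e+00,  0.00000000e+00,  0.00000000e+00,
         1.00000000e+00]])}
shift mm [  9.7 -17.5 310.2] shift mm [  9.7 -17.5 310.2] turn 0.0 | now [507.7 -24.7 370.2] [1.7997e+02 5.0000e-02 7.7100e+00] t 2.2 w 86.8 gf 0.0
```

View pics/w1.png

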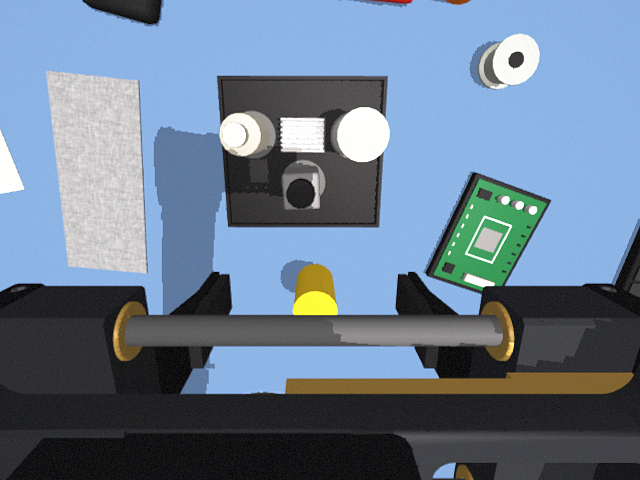

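The wrist view shows the bottle cap at (235,134), heat sink (302,135), can top (360,135), canister cap (300,193) and board outline centre (488,239). I'll overlay the predicted circles and measure the tray and board from this view.

```bash
python3 - <<'E'
from h import *
out=[]
for n in("top","wrist"):
    im,c=shot(n); hsv=cv2.cvtColor(im,cv2.COLOR_BGR2HSV);H,S,V=cv2.split(hsv)
    def rects(M,z,name,lo,hi,appr=False):
        for k in cv2.findContours(M.astype(np.uint8)*255,1,2)[0]:
            P=np.array([onz(c,u,v,z)[:2]*1000 for u,v in k[:,0]],np.float32)
            (a,b),(w,h),t=cv2.minAreaRect(P)
            if lo[0]<min(w,h)<hi[0] and lo[1]<max(w,h)<hi[1]: print(n,name,np.round([a,b,w,h,t],1))
    X=im.astype(int);b,g,r=X[...,0],X[...,1],X[...,2]
    green=(H>50)&(H<90)&(S>80)
    rects(green,.016,"pcb",(90,120),(150,200))
    rects((S<60)&(V>150),.016,"outline",(38,52),(56,74))
    dark=(V<95)&(S<110)
    rects(cv2.morphologyEx(dark.astype(np.uint8),3,np.ones((3,3))),.013,"tray",(205,225),(230,255))
    rects((S<70),.003,"mat",(120,290),(140,310))
    rects((V>190)&(S<60),.113,"can",(52,58),(70,75))
    t=np.radians(7.7);Rz=np.array([[np.cos(t),-np.sin(t)],[np.sin(t),np.cos(t)]]);o=np.array([.5546,-.0005])
    big=cv2.resize(im,None,fx=4,fy=4,interpolation=cv2.INTER_CUBIC)
    def draw(P,col=(0,0,255)):
        q=np.array([proj(c,p) for p in P])*4+1.5; cv2.polylines(big,[q.round().astype(np.int32)],True,col,1)
    A=np.linspace(0,2*np.pi,40)
    for (x,y),rr,z in(((30,75),14,.130),((30,-75),31,.113),((-40,0),18,.121)):
        q=o+Rz@np.array([x,y])/1000; draw([[q[0]+rr/1e3*np.cos(a),q[1]+rr/1e3*np.sin(a),z] for a in A])
    draw([[*(o+Rz@np.array([30+x,y])/1000),.039] for x,y in((-22,-30),(22,-30),(22,30),(-22,30))])
    draw([[*(o+Rz@np.array([x,y])/1000),.013] for x,y in((-110,-120),(110,-120),(110,120),(-110,120))],(0,255,0))
    x,y=(245,205) if n=="top" else (215,68)
    w=cv2.resize(big[4*y:4*y+480 if n=="top" else 4*y+660,4*x:4*x+(480 if n=="top" else 700)],(400,400 if n=="top" else 377)) ;w=cv2.copyMakeBorder(w,0,400-w.shape[0],0,0,0);out.append(w)
cv2.imwrite("pics/ov.png",np.hstack(out))
E
```

```text
top pcb [ 465.9 -310.8  118.1  166.5   78.8]
top outline [ 466.  -310.6   47.5   66.5   78.6]
top outline [ 465.8 -311.1   51.4   67.6   79. ]
top mat [474.5 306.2 300.3 131.3   2.2]
wrist pcb [ 465.8 -309.   118.4  167.8   78.9]
wrist outline [ 465.7 -309.9   46.1   64.3   78.7]
wrist outline [ 465.9 -309.8   50.2   69.    78.6]
wrist outline [584.6   5.2  47.6  64.3   7.6]
wrist tray [554.6   1.  217.9 238.8   7.8]
wrist mat [474.  307.9 301.5 131.7   2.2]
wrist can [594.7 -69.7  62.   62.1  53.4]
```

View pics/ov.png

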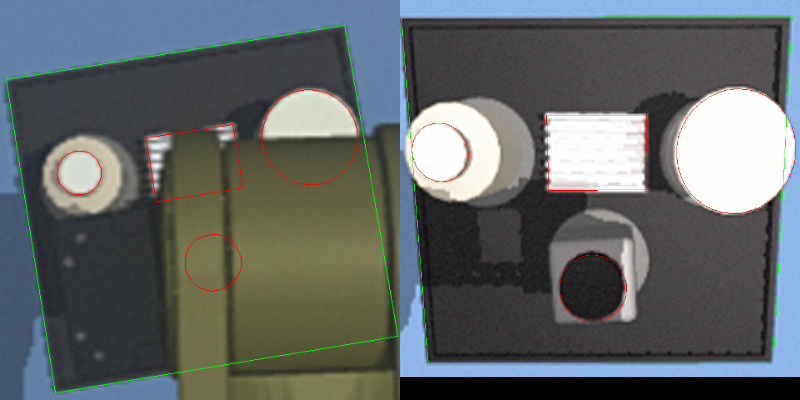

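The predictions fit within about 1 mm:

| Item | x, y (mm) | Yaw (°) |
|---|---|---|
| Tray | 554.6, 0.3 | 7.7 |
| Bottle | 574.3, 78.6 | – |
| Can | 594.4, -70 | – |
| Canister | 515, -5 | – |
| Heat sink | 584.4, 4.3 | – |
| Board | 465.8, -310 | -11.3 |
| Mat | 474, 307 | 2.2 |

The bottle goes first.

```bash
python3 -m jog '[[0.016,-0.0187,0.02,0,0,0,0.087],[0.016,-0.0187,0.025,0,0,0,0.087],[0.016,-0.0187,0.025,0,0,0,0.087],[0.016,-0.0187,0.025,0,0,0,0.087],[0.016,-0.0187,0.03,0,0,0,0.087],[0,0,0.035,0,0,0,0.087],[0,0,0.035,0,0,0,0.087],[0,0,0.02,0,0,0,0.087],[0,0,0,0,0,0,0.087],[0,0,0,0,0,0,0.087]]'
python3 -c "
from h import *
to(.5743,.0786,.066,7.7)"
```

```text
time_s: 3.13
tool_pos: [0.5742, 0.0779, 0.1549]
tool_rot: [180.0, 0.1, 7.6]
force: [0.3, 0.0, 0.4]
grip_width: 0.0872
grasp_force: 0.0
shift mm [ 0.2 -0.7 88.9] shift mm [ 0.2 -0.7 88.9] turn -0.002 | now [574.2  77.9 154.9] [1.7999e+02 1.2000e-01 7.6100e+00] t 3.1 w 87.2 gf 0.0
```

```bash
python3 -m jog '[[0,-0.0007,0.03,0,0,0,0.087],[0,0,0.03,0,0,0,0.087],[0,0,0.02,0,0,0,0.087],[0,0,0.009,0,0,0,0.087],[0,0,0,0,0,0,0.087],[0,0,0,0,0,0,0.06],[0,0,0,0,0,0,0.056],[0,0,0,0,0,0,0.045],[0,0,0,0,0,0,0.04],[0,0,0,0,0,0,0.04],[0,0,0,0,0,0,0.04],[0,0,0,0,0,0,0.04]]' 25
python3 -c "
from h import *
to(.474,.307,.066,7.7)"
```

```text
time_s: 4.13
tool_pos: [0.575, 0.0796, 0.0669]
tool_rot: [180.0, -0.0, 7.7]
force: [0.6, -0.8, 2.1]
grip_width: 0.0514
grasp_force: 24.9
shift mm [ -69.6 -238.8    0.9] shift mm [ -69.6 -238.8    0.9] turn 0.0 | now [575.   79.6  66.9] [ 1.7995e+02 -3.0000e-02  7.7100e+00] t 4.1 w 51.4 gf 24.9
```

```bash
python3 -m jog '[[0,0,-0.006,0,0,0,0.04],[0,0,-0.014,0,0,0,0.04],[0,0,-0.016,0,0,0,0.04],[-0.003,-0.01,-0.014,0,0,0,0.04],[-0.006,-0.02,0,0,0,0,0.04],[-0.0075,-0.026,0,0,0,0,0.04],[-0.0075,-0.026,0,0,0,0,0.04],[-0.0075,-0.026,0,0,0,0,0.04],[-0.0075,-0.026,0,0,0,0,0.04],[-0.0075,-0.026,0,0,0,0,0.04],[-0.0075,-0.026,0,0,0,0,0.04],[-0.0075,-0.025,0,0,0,0,0.04]]'
python3 -m jog '[[-0.005,-0.017,0,0,0,0,0.04],[-0.003,-0.01,0,0,0,0,0.04],[0,0,0.008,0,0,0,0.04],[0,0,0.016,0,0,0,0.04],[0,0,0.014,0,0,0,0.04],[0,0,0.007,0,0,0,0.04],[0,0,0,0,0,0,0.04],[0,0,0,0,0,0,0.04]]'
python3 -c "
from h import *
to(.474,.307,.0645,7.7)
print(env.get_obs()['force'])"
```

```text
time_s: 5.13
tool_pos: [0.484, 0.2832, 0.1177]
tool_rot: [-180.0, -0.0, 7.8]
force: [-0.0, 0.0, -2.3]
grip_width: 0.0515
grasp_force: 24.9
time_s: 5.8
tool_pos: [0.4738, 0.3057, 0.0709]
tool_rot: [180.0, 0.1, 7.7]
force: [1.4, -0.8, -3.2]
grip_width: 0.0518
grasp_force: 24.9
shift mm [ 0.4 -1.3  6.4] shift mm [ 0.4 -1.3  6.4] turn -0.001 | now [473.8 305.7  70.9] [1.7997e+02 8.0000e-02 7.6600e+00] t 5.8 w 51.8 gf 24.9
[ 1.38643579 -0.81679857 -3.19105547]
```

```bash
python3 -m jog '[[0,0,0.003,0,0,0,0.04],[0,0,0.002,0,0,0,0.04],[0,0,0.001,0,0,0,0.04],[0,0,0,0,0,0,0.04],[0,0,0,0,0,0,0.04]]'
python3 -c "
from h import *
to(.474,.307,.0645,7.7)
print(env.get_obs()['force'])"
```

```text
time_s: 6.22
tool_pos: [0.4739, 0.3067, 0.0657]
tool_rot: [180.0, -0.0, 7.7]
force: [-0.3, -0.4, -2.1]
grip_width: 0.0512
grasp_force: 24.9
shift mm [ 0.2 -0.3  1.2] shift mm [ 0.2 -0.3  1.2] turn 0.0 | now [473.9 306.7  65.7] [ 1.80e+02 -2.00e-02  7.73e+00] t 6.2 w 51.2 gf 24.9
[-0.25207181 -0.40863302 -2.12430511]
```

```bash
python3 -m jog '[[0,0,0.0015,0,0,0,0.04],[0,0,0,0,0,0,0.04],[0,0,0,0,0,0,0.054],[0,0,0,0,0,0,0.06],[0,0,0,0,0,0,0.07],[0,0,0,0,0,0,0.087],[0,0,0,0,0,0,0.087],[0,0,-0.01,0,0,0,0.087],[0,0,-0.025,0,0,0,0.087],[0,0,-0.03,0,0,0,0.087],[0,0,-0.03,0,0,0,0.087]]'
python3 -m jog '[[0,0.01,-0.01,0,0,0,0.087],[0,0.02,0,0,0,0,0.087],[0,0.032,0,0,0,0,0.087],[0,0.032,0,0,0,0,0.087],[0,0.032,0,0,0,0,0.087],[0,0.032,0,0,0,0,0.087],[0,0.032,0,0,0,0,0.087],[0,0.032,0,0,0,0,0.087],[0,0.032,0,0,0,0,0.087],[-0.001,0.03,0,0,0,0,0.087],[0,0.02,0,0,0,0,0.087],[0,0.01,0,0,0,0,0.087]]'
python3 -m jog '[[0,0,0,0,0,0,0.087]]'
python3 -c "
from h import *
to(.515,-.005,.066,7.7)
im,c=shot('wrist');cv2.imwrite('pics/w2.png',im)"
```

```text
time_s: 7.13
tool_pos: [0.4732, 0.3066, 0.1603]
tool_rot: [180.0, 0.1, 7.8]
force: [0.8, -0.9, 0.2]
grip_width: 0.0862
grasp_force: 0.0
time_s: 8.13
tool_pos: [0.5153, -0.0083, 0.1697]
tool_rot: [179.9, -0.0, 7.5]
force: [0.0, -0.4, -0.2]
grip_width: 0.0869
grasp_force: 0.0
time_s: 8.22
tool_pos: [0.5153, -0.0071, 0.1694]
tool_rot: [180.0, -0.0, 7.5]
force: [0.1, -0.6, -1.1]
grip_width: 0.0871
grasp_force: 0.0
shift mm [-1.000e-01 -2.200e+00  1.034e+02] shift mm [ -0.   -2.2 103.4] turn -0.004 | now [515.3  -7.1 169.4] [ 1.7996e+02 -3.0000e-02  7.4900e+00] t 8.2 w 87.1 gf 0.0
```

View pics/w2.png

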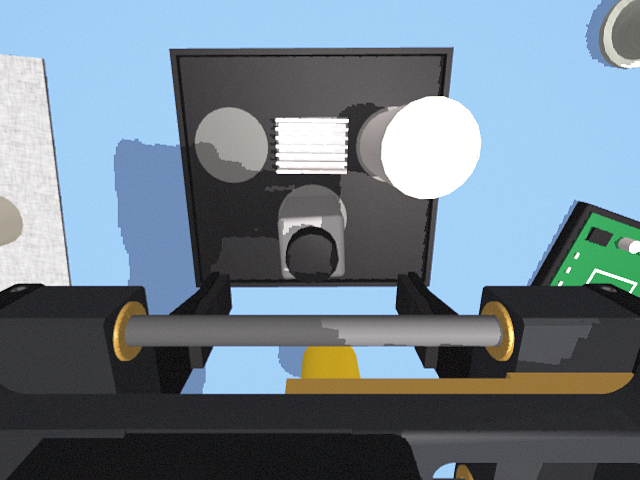

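The canister, with its cap at (312,253), is square to the tool, and the bottle's empty mark is at (232,145). I'll grip it.

```bash
python3 -m jog '[[0,-0.002,0.03,0,0,0,0.087],[0,0,0.035,0,0,0,0.087],[0,0,0.025,0,0,0,0.087],[0,0,0.013,0,0,0,0.087],[0,0,0,0,0,0,0.087],[0,0,0,0,0,0,0.06],[0,0,0,0,0,0,0.053],[0,0,0,0,0,0,0.045],[0,0,0,0,0,0,0.038],[0,0,0,0,0,0,0.038],[0,0,0,0,0,0,0.038],[0,0,0,0,0,0,0.038]]' 25
python3 -c "
from h import *
to(.389,.304,.066,7.7)"
```

```text
time_s: 9.27
tool_pos: [0.5152, -0.0035, 0.0666]
tool_rot: [179.9, -0.1, 7.7]
force: [0.8, -1.1, -1.2]
grip_width: 0.0482
grasp_force: 24.1
shift mm [ -83.9 -321.7    0.6] shift mm [ -83.9 -321.7    0.6] turn 0.0 | now [515.2  -3.5  66.6] [ 1.7992e+02 -6.0000e-02  7.7100e+00] t 9.3 w 48.2 gf 24.1
```

```bash
python3 -m jog '[[0,0,-0.006,0,0,0,0.038],[0,0,-0.014,0,0,0,0.038],[0,0,-0.016,0,0,0,0.038],[-0.003,-0.012,-0.014,0,0,0,0.038],[-0.006,-0.022,0,0,0,0,0.038],[-0.0075,-0.029,0,0,0,0,0.038],[-0.0075,-0.029,0,0,0,0,0.038],[-0.0075,-0.029,0,0,0,0,0.038],[-0.0075,-0.029,0,0,0,0,0.038],[-0.0075,-0.029,0,0,0,0,0.038],[-0.0075,-0.029,0,0,0,0,0.038],[-0.0075,-0.029,0,0,0,0,0.038]]'
python3 -m jog '[[-0.0075,-0.029,0,0,0,0,0.038],[-0.0075,-0.029,0,0,0,0,0.038],[-0.005,-0.017,0,0,0,0,0.038],[-0.003,-0.01,0,0,0,0,0.038],[0,0,0.008,0,0,0,0.038],[0,0,0.016,0,0,0,0.038],[0,0,0.014,0,0,0,0.038],[0,0,0.009,0,0,0,0.038],[0,0,0.002,0,0,0,0.038],[0,0,0.001,0,0,0,0.038],[0,0,0,0,0,0,0.038],[0,0,0,0,0,0,0.038]]'
python3 -c "
from h import *
to(.389,.304,.0642,7.7)
print(env.get_obs()['force'])"
```

```text
time_s: 10.27
tool_pos: [0.4206, 0.225, 0.1159]
tool_rot: [180.0, 0.0, 7.7]
force: [0.4, 0.4, -3.0]
grip_width: 0.0482
grasp_force: 24.5
time_s: 11.27
tool_pos: [0.3883, 0.3051, 0.0666]
tool_rot: [-180.0, -0.1, 7.7]
force: [0.0, -0.1, -3.4]
grip_width: 0.0483
grasp_force: 24.5
shift mm [0.6 1.2 2.4] shift mm [0.6 1.2 2.4] turn 0.0 | now [388.3 305.1  66.6] [-1.7999e+02 -6.0000e-02  7.7000e+00] t 11.3 w 48.3 gf 24.5
[ 0.04591093 -0.12228538 -3.44732872]
```

```bash
python3 -m jog '[[0,0,0.0015,0,0,0,0.038],[0,0,0.001,0,0,0,0.038],[0,0,0,0,0,0,0.05],[0,0,0,0,0,0,0.056],[0,0,0,0,0,0,0.07],[0,0,0,0,0,0,0.087],[0,0,0,0,0,0,0.087],[0,0,-0.01,0,0,0,0.087],[0,0,-0.025,0,0,0,0.087],[0,0,-0.03,0,0,0,0.087],[0.005,0.012,-0.03,0,0,0,0.087],[0.008,0.021,-0.01,0,0,0,0.087]]'
python3 -m jog '[[0.0125,0.0325,0,0,0,0,0.087],[0.0125,0.0325,0,0,0,0,0.087],[0.0125,0.0325,0,0,0,0,0.087],[0.0125,0.0325,0,0,0,0,0.087],[0.0125,0.0325,0,0,0,0,0.087],[0.0125,0.0325,0,0,0,0,0.087],[0.0125,0.0325,0,0,0,0,0.087],[0.0125,0.0325,0,0,0,0,0.087],[0.0125,0.0325,0,0,0,0,0.087],[0.0125,0.0325,0,0,0,0,0.087],[0.009,0.023,0,0,0,0,0.087],[0.005,0.014,0,0,0,0,0.087]]'
python3 -m jog '[[0,0,0,0,0,0,0.087],[0,0,0,0,0,0,0.087]]'
python3 -c "
from h import *
to(.5944,-.070,.066,7.7)"
```

```text
time_s: 12.27
tool_pos: [0.4055, 0.2782, 0.1736]
tool_rot: [-179.8, -0.4, 8.1]
force: [0.8, 0.7, 0.5]
grip_width: 0.0865
grasp_force: 0.0
time_s: 13.27
tool_pos: [0.5925, -0.0699, 0.169]
tool_rot: [180.0, -0.0, 7.5]
force: [0.3, -1.1, -0.2]
grip_width: 0.0872
grasp_force: 0.0
time_s: 13.43
tool_pos: [0.5912, -0.0652, 0.1686]
tool_rot: [-179.9, 0.0, 7.7]
force: [-0.5, -0.1, -0.5]
grip_width: 0.0869
grasp_force: 0.0
shift mm [  2.5   5.2 102.6] shift mm [  2.5   5.2 102.6] turn 0.0 | now [591.2 -65.2 168.6] [-1.7992e+02  2.0000e-02  7.7100e+00] t 13.4 w 86.9 gf 0.0
```

```bash
python3 -m jog '[[0.0025,0.005,0.01,0,0,0,0.087],[0,0,0,0,0,0,0.087],[0,0,0,0,0,0,0.087]]'
python3 -c "
from h import *
to(.5944,-.070,.066,7.7)"
```

```text
time_s: 13.68
tool_pos: [0.5936, -0.0692, 0.1577]
tool_rot: [-180.0, 0.1, 7.8]
force: [-0.3, 0.8, 0.2]
grip_width: 0.087
grasp_force: 0.0
shift mm [ 0.6  0.9 91.7] shift mm [ 0.6  0.9 91.7] turn 0.002 | now [593.6 -69.2 157.7] [-1.7997e+02  1.0000e-01  7.8400e+00] t 13.7 w 87.0 gf 0.0
```

```bash
python3 -m jog '[[0.0005,0.0007,0.03,0,0,0,0.087],[0,0,0.03,0,0,0,0.087],[0,0,0.022,0,0,0,0.087],[0,0,0.01,0,0,0,0.087],[0,0,0,0,0,0,0.087],[0,0,0,0,0,0,0.07],[0,0,0,0,0,0,0.065],[0,0,0,0,0,0,0.058],[0,0,0,0,0,0,0.05],[0,0,0,0,0,0,0.05],[0,0,0,0,0,0,0.05],[0,0,0,0,0,0,0.05]]' 25
python3 -c "
from h import *
to(.572,.311,.066,7.7)"
```

```text
time_s: 14.68
tool_pos: [0.596, -0.0711, 0.0677]
tool_rot: [180.0, -0.1, 7.7]
force: [-1.1, 0.8, 4.8]
grip_width: 0.0618
grasp_force: 25.0
shift mm [  27.7 -381.8    1.7] shift mm [  27.5 -381.8    1.7] turn 0.001 | now [596.  -71.1  67.7] [ 1.7997e+02 -1.0000e-01  7.7400e+00] t 14.7 w 61.8 gf 25.0
```

```bash
python3 -m jog '[[0,0,-0.006,0,0,0,0.05],[0,0,-0.014,0,0,0,0.05],[0,0,-0.018,0,0,0,0.05],[0,0,-0.018,0,0,0,0.05],[0.001,-0.012,-0.01,0,0,0,0.05],[0.0015,-0.022,0,0,0,0,0.05],[0.002,-0.029,0,0,0,0,0.05],[0.002,-0.029,0,0,0,0,0.05],[0.002,-0.029,0,0,0,0,0.05],[0.002,-0.029,0,0,0,0,0.05],[0.002,-0.029,0,0,0,0,0.05],[0.002,-0.029,0,0,0,0,0.05]]'
python3 -m jog '[[0.002,-0.029,0,0,0,0,0.05],[0.002,-0.029,0,0,0,0,0.05],[0.002,-0.029,0,0,0,0,0.05],[0.002,-0.029,0,0,0,0,0.05],[0.0015,-0.029,0,0,0,0,0.05],[0.001,-0.018,0,0,0,0,0.05],[0.001,-0.01,0,0,0,0,0.05],[0,0,0.01,0,0,0,0.05],[0,0,0.02,0,0,0,0.05],[0,0,0.02,0,0,0,0.05],[0,0,0.01,0,0,0,0.05],[0,0,0.003,0,0,0,0.05]]'
python3 -m jog '[[0,0,0,0,0,0,0.05],[0,0,0,0,0,0,0.05]]'
python3 -c "
from h import *
to(.572,.311,.064,7.7)"
```

```text
time_s: 15.68
tool_pos: [0.5804, 0.139, 0.1325]
tool_rot: [-180.0, 0.1, 7.8]
force: [1.3, 0.1, -4.2]
grip_width: 0.0621
grasp_force: 25.0
time_s: 16.68
tool_pos: [0.5686, 0.3065, 0.0662]
tool_rot: [179.8, 0.3, 7.6]
force: [-0.9, -0.2, -3.1]
grip_width: 0.0617
grasp_force: 25.0
time_s: 16.85
tool_pos: [0.5704, 0.3094, 0.0701]
tool_rot: [-180.0, -0.0, 7.7]
force: [-0.1, -0.9, -4.2]
grip_width: 0.0614
grasp_force: 25.0
shift mm [ 1.8 -1.4  6.1] shift mm [ 1.8 -1.4  6.1] turn -0.001 | now [570.4 309.4  70.1] [-1.80e+02 -5.00e-02  7.67e+00] t 16.9 w 61.4 gf 25.0
```

```bash
python3 -m jog '[[0,0,0.003,0,0,0,0.05],[0,0,0.0025,0,0,0,0.05],[0,0,0,0,0,0,0.05],[0,0,0,0,0,0,0.05],[0,0,0,0,0,0,0.064],[0,0,0,0,0,0,0.07],[0,0,0,0,0,0,0.087],[0,0,0,0,0,0,0.087],[0,0,0,0,0,0,0.087],[0,0,-0.01,0,0,0,0.087],[0,0,-0.025,0,0,0,0.087],[0,0,-0.035,0,0,0,0.087]]'
python3 -m jog '[[0,0,-0.035,0,0,0,0.087],[0,0,-0.03,0,0,0,0.087],[0,0,0,0,0,0,0.087],[0,0,0,0,0,0,0.087]]'
python3 -c "
from h import *
to(.5844,.0043,.20,-82.3);print(env.get_obs()['qpos'])
im,c=shot('side');cv2.imwrite('pics/s2.png',im)"
```

```text
time_s: 17.85
tool_pos: [0.5679, 0.3085, 0.1322]
tool_rot: [179.9, 0.3, 7.7]
force: [0.8, 0.3, -0.4]
grip_width: 0.0868
grasp_force: 0.0
time_s: 18.18
tool_pos: [0.5708, 0.3109, 0.2022]
tool_rot: [-179.9, -0.3, 7.7]
force: [-0.3, -0.0, -0.7]
grip_width: 0.0869
grasp_force: 0.0
shift mm [-27.7 305.6   2.2] shift mm [305.6  27.6   2.2] turn 1.571 | now [570.8 310.9 202.2] [-179.91   -0.28    7.73] t 18.2 w 86.9 gf 0.0
[   0.56789231   23.80143561  -41.71312697   83.89373749   16.00106865
   78.05337457 -124.21920554]
```

View pics/s2.png

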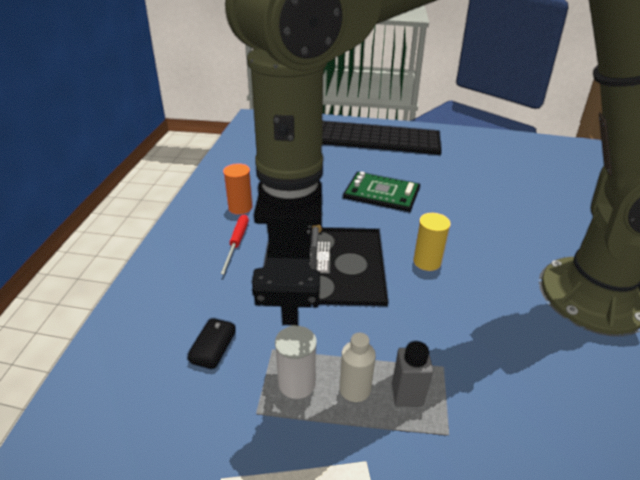

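The side view shows the can (296,362), bottle (357,368) and canister (412,374) upright on the mat, with the heat sink alone in the tray. Next, the heat sink.

```bash
python3 -m jog '[[-0.001,0.012,0,0,0,0,0.087],[-0.002,0.024,0,0,0,0,0.087],[-0.003,0.033,0,0,0,0,0.087],[-0.003,0.033,0,0,0,0,0.087],[-0.003,0.033,0,0,0,0,0.087],[-0.003,0.033,0,0,0,0,0.087],[-0.003,0.033,0,0,0,0,0.087],[-0.003,0.033,0,0,0,0,0.087],[-0.003,0.033,0,0,0,0,0.087],[-0.002,0.024,0,0,0,0,0.087],[-0.001,0.014,0,0,0,0,0.087],[0,0,0,0,0,0,0.087]]'
python3 -m jog '[[0,0,0,0,0,-0.06,0.087],[0,0,0,0,0,-0.12,0.087],[0,0,0,0,0,-0.12,0.087],[0,0,0,0,0,-0.12,0.087],[0,0,0,0,0,-0.12,0.087],[0,0,0,0,0,-0.12,0.087],[0,0,0,0,0,-0.12,0.087],[0,0,0,0,0,-0.12,0.087],[0,0,0,0,0,-0.12,0.087],[0,0,0,0,0,-0.12,0.087],[0,0,0,0,0,-0.12,0.087],[0,0,0,0,0,-0.12,0.087]]'
python3 -m jog '[[0,0,0,0,0,-0.12,0.087],[0,0,0,0,0,-0.06,0.087],[0,0,0,0,0,0,0.087],[0,0,0,0,0,0,0.087]]'
python3 -c "
from h import *
to(.5844,.0043,.011,97.7);print(env.get_obs()['qpos'])
im,c=shot('wrist')
M=cv2.inRange(cv2.cvtColor(im,cv2.COLOR_BGR2HSV),(0,0,120),(180,60,255));M=cv2.morphologyEx(M,3,np.ones((7,7)))
for k in cv2.findContours(M,0,2)[0]:
    if cv2.contourArea(k)<800: continue
    P=np.array([onz(c,u,v,.039)[:2]*1000 for u,v in k[:,0]],np.float32);print(np.round(np.hstack([np.ravel(a) for a in cv2.minAreaRect(P)]),1))
cv2.imwrite('pics/w3.png',im)"
```

```text
time_s: 19.23
tool_pos: [0.5829, -0.0027, 0.1971]
tool_rot: [179.9, 0.2, 7.3]
force: [0.2, -1.0, -0.5]
grip_width: 0.087
grasp_force: 0.0
time_s: 20.23
tool_pos: [0.5829, 0.0053, 0.198]
tool_rot: [-179.9, -0.0, 87.2]
force: [0.1, 0.0, -0.7]
grip_width: 0.0871
grasp_force: 0.0
time_s: 20.57
tool_pos: [0.5832, 0.0048, 0.1982]
tool_rot: [-179.9, -0.0, 97.1]
force: [-0.3, 0.1, -0.0]
grip_width: 0.087
grasp_force: 0.0
shift mm [ -0.6   1.1 187.2] shift mm [ -0.7   1.1 187.2] turn -0.011 | now [583.2   4.8 198.2] [-1.7991e+02 -4.0000e-02  9.7060e+01] t 20.6 w 87.0 gf 0.0
[ 37.15890581  16.63641847 -47.77629241  93.49944961  12.5973659
  75.57263177  -5.53892659]
[ 598.8 -122.6  410.2   10.5    7.3]
[588.4 -22.1  61.8 129.2   7.1]
[520.7   3.4  61.6  61.3  68.7]
[576.8  80.2  54.6  58.9  12.1]
```

View pics/w3.png

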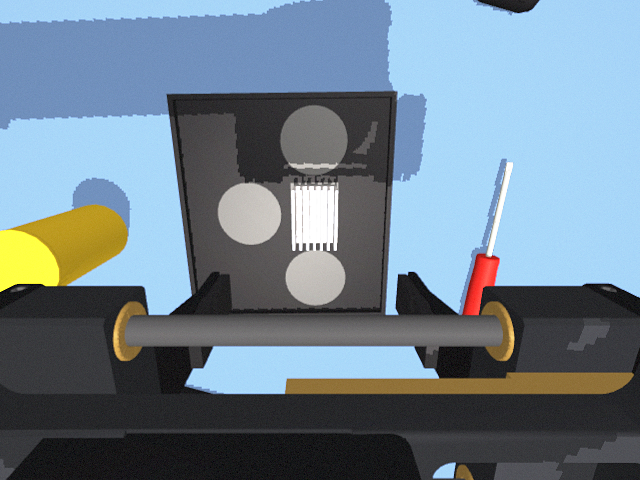

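The sink (314,217) is aligned with the tool, and all three marks are free. I'll descend and grip it.

```bash
python3 -m jog '[[-0.0005,0.001,0.02,0,0,-0.01,0.08],[0,0,0.035,0,0,0,0.07],[0,0,0.035,0,0,0,0.07],[0,0,0.035,0,0,0,0.07],[0,0,0.025,0,0,0,0.07],[0,0,0.017,0,0,0,0.07],[0,0,0,0,0,0,0.07],[0,0,0,0,0,0,0.07]]' 30
python3 -c "
from h import *
to(.5844,.0043,.011,97.7)"
```

```text
time_s: 21.28
tool_pos: [0.5843, 0.004, 0.0314]
tool_rot: [-179.9, -0.0, 97.7]
force: [1.2, -0.8, 0.3]
grip_width: 0.0701
grasp_force: 0.0
shift mm [ 0.3  0.2 20.4] shift mm [ 0.3  0.2 20.4] turn -0.001 | now [584.3   4.   31.4] [-1.7989e+02 -4.0000e-02  9.7660e+01] t 21.3 w 70.1 gf 0.0
```

```bash
python3 -m jog '[[0,0,0.01,0,0,0,0.07],[0,0,0.007,0,0,0,0.07],[0,0,0.003,0,0,0,0.07],[0,0,0,0,0,0,0.07],[0,0,0,0,0,0,0.053],[0,0,0,0,0,0,0.048],[0,0,0,0,0,0,0.042],[0,0,0,0,0,0,0.035],[0,0,0,0,0,0,0.035],[0,0,0,0,0,0,0.035],[0,0,0,0,0,0,0.035],[0,0,0,0,0,0,0.035]]' 30
python3 -c "
from h import *
to(.5844,.0043,.011,97.7)"
```

```text
time_s: 22.28
tool_pos: [0.585, 0.0035, 0.0122]
tool_rot: [-180.0, 0.0, 97.7]
force: [-0.1, -0.7, 3.0]
grip_width: 0.044
grasp_force: 30.0
shift mm [ 0.9 -0.5  1.2] shift mm [ 0.9 -0.5  1.2] turn -0.0 | now [585.    3.5  12.2] [-1.800e+02  2.000e-02  9.767e+01] t 22.3 w 44.0 gf 30.0
```

```bash
python3 -m jog '[[0,0,-0.008,0,0,0,0.035],[0,0,-0.018,0,0,0,0.035],[0,0,-0.025,0,0,0,0.035],[0,0,-0.025,0,0,-0.06,0.035],[0,0,-0.02,0,0,-0.11,0.035],[0,0,-0.01,0,0,-0.12,0.035],[0,0,0,0,0,-0.12,0.035],[0,0,0,0,0,-0.12,0.035],[0,0,0,0,0,-0.12,0.035],[0,0,0,0,0,-0.12,0.035],[0,0,0,0,0,-0.12,0.035],[0,0,0,0,0,-0.12,0.035]]'
python3 -m jog '[[0,0,0,0,0,-0.12,0.035],[0,0,0,0,0,-0.08,0.035],[0,0,0,0,0,-0.029,0.035],[0,0,0,0,0,0,0.035],[0,0,0,0,0,0,0.035]]'
python3 -c "
from h import *
to(.4658,-.3103,.12,168.7);print(env.get_obs()['qpos'])"
```

```text
time_s: 23.28
tool_pos: [0.5847, 0.0036, 0.1181]
tool_rot: [-180.0, -0.0, 155.9]
force: [-0.0, -0.5, -2.6]
grip_width: 0.0435
grasp_force: 30.0
time_s: 23.7
tool_pos: [0.5848, 0.0035, 0.118]
tool_rot: [-180.0, -0.0, 168.6]
force: [0.2, 0.3, -1.1]
grip_width: 0.0441
grasp_force: 30.0
shift mm [  54.7 -331.2   -2. ] shift mm [  55.2 -331.1   -2. ] turn -0.002 | now [584.8   3.5 118. ] [-1.8000e+02 -2.0000e-02  1.6861e+02] t 23.7 w 44.1 gf 30.0
[ 45.3270162   26.01627746 -59.99091268  98.46427357  23.90479098
  69.57385702  57.86102924]
```

```bash
python3 -m jog '[[0.002,-0.012,0,0,0,0,0.035],[0.0033,-0.02,0,0,0,0,0.035],[0.0045,-0.027,0,0,0,0,0.035],[0.0045,-0.027,0,0,0,0,0.035],[0.0045,-0.027,0,0,0,0,0.035],[0.0045,-0.027,0,0,0,0,0.035],[0.0045,-0.027,0,0,0,0,0.035],[0.0045,-0.027,0,0,0,0,0.035],[0.0045,-0.027,0,0,0,0,0.035],[0.0045,-0.027,0,0,0,0,0.035],[0.0045,-0.027,0,0,0,0,0.035],[0.0045,-0.027,0,0,0,0,0.035]]'
python3 -m jog '[[0.003,-0.018,0,0,0,0,0.035],[0.0018,-0.011,0,0,0,0,0.035],[0,0,0.01,0,0,0,0.035],[0,0,0.01,0,0,0,0.035],[0,0,0,0,0,0,0.035],[0,0,0,0,0,0,0.035]]'
python3 - <<'E'
from h import *
to(.4658,-.3103,.023,168.7);print(env.get_obs()['qpos'])
im,c=shot('wrist');cv2.imwrite('pics/w4.png',im)
E
```

```text
time_s: 24.7
tool_pos: [0.4756, -0.2838, 0.1183]
tool_rot: [-180.0, 0.0, 168.6]
force: [1.1, -0.4, -1.9]
grip_width: 0.0436
grasp_force: 30.0
time_s: 25.2
tool_pos: [0.4661, -0.3075, 0.0969]
tool_rot: [179.9, -0.1, 168.8]
force: [0.4, 1.1, -1.0]
grip_width: 0.0438
grasp_force: 30.0
shift mm [-0.2 -2.8 73.9] shift mm [-0.3 -2.8 73.9] turn 0.003 | now [ 466.1 -307.5   96.9] [ 1.7990e+02 -1.0000e-01  1.6885e+02] t 25.2 w 43.8 gf 30.0
[ 79.08081084  22.67074302 -57.49799683 103.26601138  20.80974176
  65.68916725  93.6214815 ]
```

View pics/w4.png

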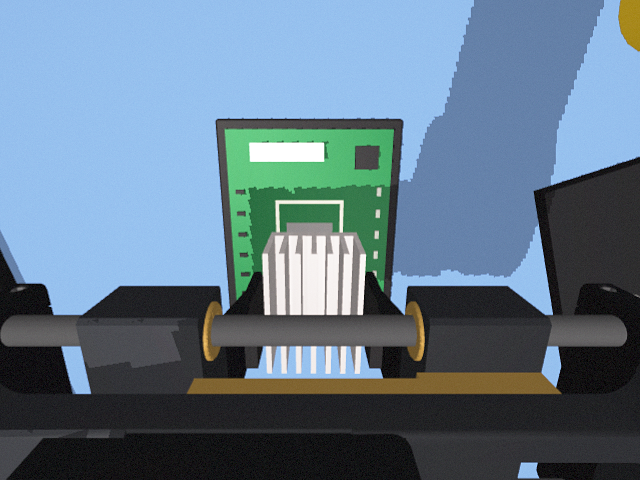

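The sink, with its front edge at (264–365,235), is held square to the outline (276–344,203). I'll descend.

```bash
python3 -m jog '[[0,-0.0028,0.015,0,0,0.002,0.035],[0,0,0.025,0,0,0,0.035],[0,0,0.018,0,0,0,0.035],[0,0,0.006,0,0,0,0.035],[0,0,0,0,0,0,0.035],[0,0,0,0,0,0,0.035],[0,0,0,0,0,0,0.035]]'
python3 - <<'E'
from h import *
to(.4658,-.3103,.023,168.7);print(env.get_obs()['force'])
im,c=shot('wrist')
def seg(P): return [np.round(proj(c,p)).astype(int) for p in P]
t=np.radians(-11.3);A=np.array([[np.cos(t),-np.sin(t)],[np.sin(t),np.cos(t)]]);o=np.array([.4658,-.3103])
big=im.copy()
for z,(a,b),col in((.016,(31,22),(0,0,255)),):
    q=np.array([proj(c,[*(o+A@np.array([i*a,j*b])/1000),z]) for i,j in((-1,-1),(1,-1),(1,1),(-1,1))]);print(q.round(1))
z0=env.get_obs()["tool_pos"][2]-.0065
p=env.get_obs()["tool_pos"][:2];q=np.array([proj(c,[*(p+A@np.array([-30,j])/1000),z]) for z in(z0,z0+.034) for j in(-22,22)]);print(q.round(1))
cv2.imwrite('pics/w5.png',cv2.resize(im[180:400,200:430],None,fx=2.6,fy=2.6,interpolation=cv2.INTER_CUBIC))
E
```

```text
time_s: 25.83
tool_pos: [0.4665, -0.3131, 0.0351]
tool_rot: [-180.0, 0.1, 168.6]
force: [-0.1, -0.0, -1.9]
grip_width: 0.0436
grasp_force: 30.0
shift mm [ 1.2  2.6 12.1] shift mm [ 1.2  2.6 12.1] turn -0.002 | now [ 466.5 -313.1   35.1] [-1.7996e+02  1.1000e-01  1.6858e+02] t 25.8 w 43.6 gf 30.0
[-0.0637176  -0.03793476 -1.90639575]
[[276.4 222.4]
 [279.7 321.8]
 [352.4 321.7]
 [355.9 222.3]]
[[268.5 232.7]
 [353.3 232.5]
 [258.3 254.9]
 [362.4 254.7]]
```

View pics/w5.png

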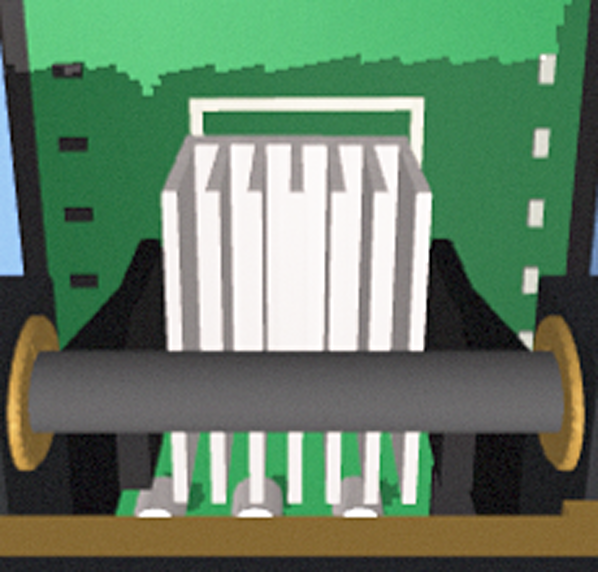

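```bash
python3 -m jog '[[0.001,0.0014,0.003,0,0,0,0.035],[0,0,0.003,0,0,0,0.035],[0,0,0.002,0,0,0,0.035],[0,0,0,0,0,0,0.035],[0,0,0,0,0,0,0.035]]'
python3 - <<'E'
from h import *
to(.4658,-.3103,.023,168.7)
im,c=shot('wrist')
cv2.imwrite('pics/w6.png',cv2.resize(im[190:290,250:390],None,fx=5,fy=5,interpolation=cv2.INTER_CUBIC))
E
```

```text
time_s: 26.3
tool_pos: [0.4645, -0.3113, 0.0259]
tool_rot: [-180.0, -0.0, 168.5]
force: [-1.2, -0.3, -3.2]
grip_width: 0.0436
grasp_force: 30.0
shift mm [-1.   1.3  2.9] shift mm [-1.   1.3  2.9] turn -0.003 | now [ 464.5 -311.3   25.9] [-1.8000e+02 -1.0000e-02  1.6855e+02] t 26.3 w 43.6 gf 30.0
```

View pics/w6.png

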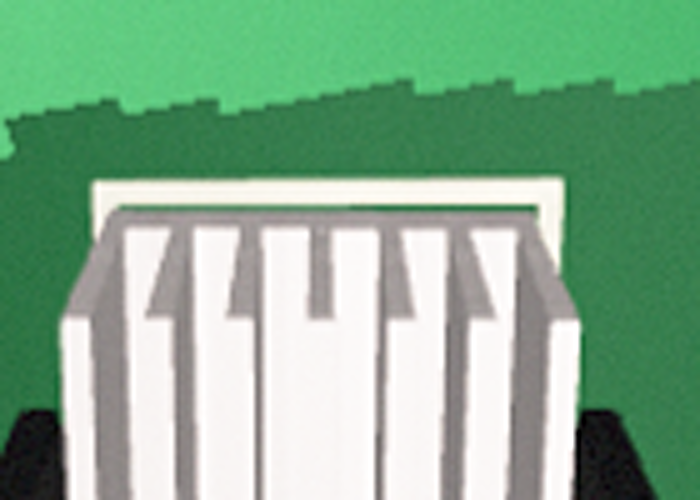

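```bash
python3 -m jog '[[-0.0012,0.0003,0.001,0,0,-0.002,0.035],[0,0,0.001,0,0,0,0.035],[0,0,0,0,0,0,0.035],[0,0,0,0,0,0,0.035],[0,0,0,0,0,0,0.035]]'
python3 - <<'E'
from h import *
to(.4658,-.3103,.023,168.7)
print(env.get_obs()['force'])
im,c=shot('wrist')
cv2.imwrite('pics/w7.png',cv2.resize(im[190:290,250:390],None,fx=5,fy=5,interpolation=cv2.INTER_CUBIC))
E
```

```text
time_s: 26.77
tool_pos: [0.4659, -0.3112, 0.024]
tool_rot: [-180.0, -0.0, 168.7]
force: [0.7, -0.5, -1.7]
grip_width: 0.0435
grasp_force: 30.0
shift mm [0.3 0.9 1. ] shift mm [0.3 0.9 1. ] turn -0.001 | now [ 465.9 -311.2   24. ] [-180.     -0.    168.67] t 26.8 w 43.5 gf 30.0
[ 0.71122381 -0.54595857 -1.71292375]
```

View pics/w7.png

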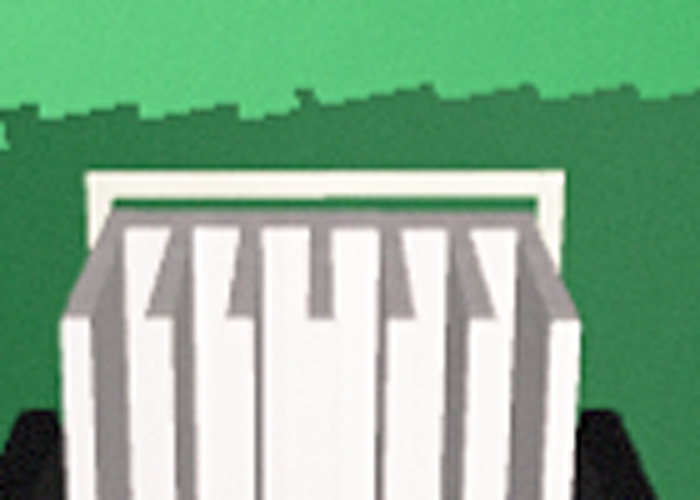

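Base edge 211 vs inner line 198, and both sides are even: the sink is about 1 mm inside the outline. I'll set it down and release.

```bash
python3 -m jog '[[0,0.0002,0.0008,0,0,0,0.035],[0,0,0.0006,0,0,0,0.035],[0,0,0,0,0,0,0.035],[0,0,0,0,0,0,0.047],[0,0,0,0,0,0,0.052],[0,0,0,0,0,0,0.065],[0,0,0,0,0,0,0.07],[0,0,0,0,0,0,0.07],[0,0,-0.01,0,0,0,0.07],[0,0,-0.025,0,0,0,0.07],[0,0,-0.035,0,0,0,0.07],[0,0,-0.035,0,0,0,0.07]]'
python3 -m jog '[[0,0,-0.035,0,0,0.06,0.087],[0,0,-0.03,0,0,0.12,0.087],[0,0,-0.02,0,0,0.12,0.087],[0,0,0,0,0,0.12,0.087],[0,0,0,0,0,0.12,0.087],[0,0,0,0,0,0.12,0.087],[0,0,0,0,0,0.12,0.087],[0,0,0,0,0,0.12,0.087],[0,0,0,0,0,0.12,0.087],[0,0,0,0,0,0.12,0.087],[0,0,0,0,0,0.12,0.087],[0,0,0,0,0,0.12,0.087]]'
python3 -m jog '[[0,0,0,0,0,0.12,0.087],[0,0,0,0,0,0.12,0.087],[0,0,0,0,0,0.12,0.087],[0,0,0,0,0,0.12,0.087],[0,0,0,0,0,0.12,0.087],[0,0,0,0,0,0.12,0.087],[0,0,0,0,0,0.12,0.087],[0,0,0,0,0,0.12,0.087],[0,0,0,0,0,0.12,0.087],[0,0,0,0,0,0.12,0.087],[0,0,0,0,0,0.12,0.087],[0,0,0,0,0,0,0.087]]'
python3 - <<'E'
from h import *
to(.571,.310,.2,7.7);print(env.get_obs()['qpos'])
im,c=shot('top')
f=cv2.cvtColor(im,cv2.COLOR_BGR2HSV)
cv2.imwrite('pics/t2.png',np.hstack([cv2.resize(im[240:360,390:490],(400,480),interpolation=cv2.INTER_CUBIC),cv2.resize(im[210:330,130:230],(400,480),interpolation=cv2.INTER_CUBIC)]))
E
```

```text
time_s: 27.82
tool_pos: [0.4655, -0.3104, 0.1288]
tool_rot: [179.9, -0.1, 168.7]
force: [0.8, -1.3, 0.1]
grip_width: 0.0698
grasp_force: 0.0
time_s: 28.82
tool_pos: [0.4662, -0.3107, 0.2134]
tool_rot: [180.0, 0.0, 89.3]
force: [-0.8, 0.2, -0.6]
grip_width: 0.0868
grasp_force: 0.0
time_s: 29.82
tool_pos: [0.4662, -0.3108, 0.2134]
tool_rot: [180.0, -0.0, 13.8]
force: [0.6, -0.4, -0.4]
grip_width: 0.0869
grasp_force: 0.0
shift mm [ 250.2 -577.7   13.4] shift mm [ 187.1 -601.1   13.4] turn 0.107 | now [ 466.2 -310.8  213.4] [ 1.7996e+02 -2.0000e-02  1.3830e+01] t 29.8 w 86.9 gf 0.0
[ 66.50487181  10.9839805  -39.90957653  95.7820451    7.25701365
  75.81705884 -50.83254921]
```

View pics/t2.png

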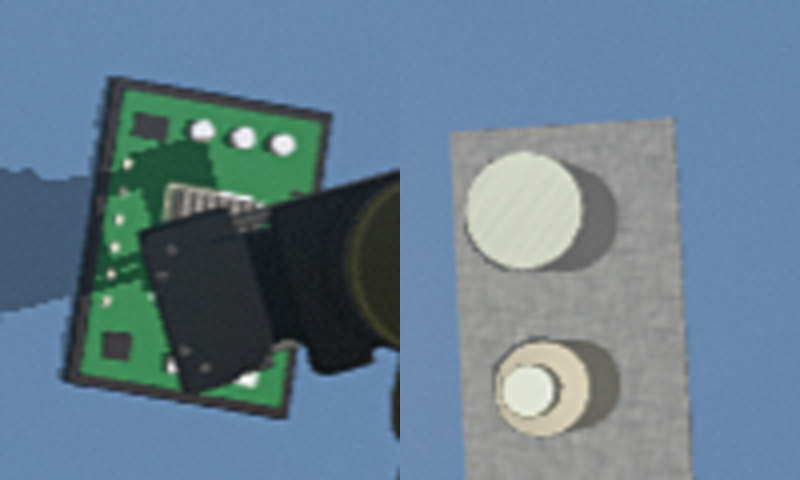

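The top view shows the can (left 525,210 in crop) and bottle upright. The arm still hides most of the sink, so I'll check it later. Next I return the can.

```bash
python3 -m jog '[[0,0,0,0,0,0.107,0.087],[0.004,-0.013,0,0,0,0,0.087],[0.008,-0.026,0,0,0,0,0.087],[0.0115,-0.037,0,0,0,0,0.087],[0.0115,-0.037,0,0,0,0,0.087],[0.0115,-0.037,0,0,0,0,0.087],[0.0115,-0.037,0,0,0,0,0.087],[0.0115,-0.037,0,0,0,0,0.087],[0.0115,-0.037,0,0,0,0,0.087],[0.0115,-0.037,0,0,0,0,0.087],[0.0115,-0.037,0,0,0,0,0.087],[0.0115,-0.037,0,0,0,0,0.087]]'
python3 -m jog '[[0.0115,-0.037,0,0,0,0,0.087],[0.0115,-0.037,0,0,0,0,0.087],[0.0115,-0.037,0,0,0,0,0.087],[0.0115,-0.037,0,0,0,0,0.087],[0.0115,-0.037,0,0,0,0,0.087],[0.008,-0.026,0,0,0,0,0.087],[0.004,-0.013,0,0,0,0,0.087],[0,0,0,0,0,0,0.087],[0,0,0,0,0,0,0.087]]'
python3 -c "
from h import *
to(.5707,.310,.064,7.7);print(env.get_obs()['qpos'])"
```

```text
time_s: 30.87
tool_pos: [0.529, 0.0762, 0.2131]
tool_rot: [179.9, -0.0, 8.2]
force: [1.1, -0.1, -1.3]
grip_width: 0.0872
grasp_force: 0.0
time_s: 31.62
tool_pos: [0.5667, 0.306, 0.2127]
tool_rot: [-180.0, 0.0, 8.2]
force: [-0.1, -0.1, 1.2]
grip_width: 0.0868
grasp_force: 0.0
shift mm [  4.5  -3.4 148.7] shift mm [  4.5  -3.4 148.7] turn 0.009 | now [566.7 306.  212.7] [-1.7998e+02  5.0000e-02  8.1900e+00] t 31.6 w 86.8 gf 0.0
[  10.04435198   27.46918194  -55.87173307   83.34658203   22.6891993
   81.14928241 -128.08350192]
```

```bash
python3 -m jog '[[0.0045,-0.0034,0.02,0,0,0.009,0.087],[0,0,0.02,0,0,0,0.087],[0,0,0,0,0,0,0.087],[0,0,0,0,0,0,0.087]]'
python3 - <<'E'
from h import *
to(.5707,.310,.066,7.7)
im,c=shot('wrist');hsv=cv2.cvtColor(im,cv2.COLOR_BGR2HSV)
M=cv2.inRange(hsv,(0,0,235),(180,40,255))
for k in cv2.findContours(M,0,2)[0]:
    if cv2.contourArea(k)>600:
        P=np.array([onz(c,u,v,.111)[:2]*1000 for u,v in k[:,0]],np.float32);print(cv2.boundingRect(k),np.round(cv2.minEnclosingCircle(P)[0],1),np.round(cv2.minEnclosingCircle(P)[1],1))
E
```

```text
time_s: 31.95
tool_pos: [0.5718, 0.3062, 0.172]
tool_rot: [179.9, 0.1, 7.3]
force: [0.1, -0.7, 0.8]
grip_width: 0.0871
grasp_force: 0.0
shift mm [ -0.6  -3.9 106. ] shift mm [ -0.6  -3.9 106. ] turn -0.007 | now [571.8 306.2 172. ] [1.7989e+02 1.1000e-01 7.2800e+00] t 31.9 w 87.1 gf 0.0
(75, 118, 63, 61) [627.3 445.7] 21.6
(0, 55, 185, 259) [583.9 465.5] 93.1
```

```bash
python3 -m jog '[[0,0,0,0,0,0,0.087]]'; python3 -m jog '[[0,0,0,0,0,0,0.087]]'
```

```text
time_s: 32.08
tool_pos: [0.5726, 0.3081, 0.1742]
tool_rot: [-180.0, -0.1, 7.3]
force: [1.0, -0.3, 0.3]
grip_width: 0.0869
grasp_force: 0.0
time_s: 32.17
tool_pos: [0.5726, 0.3085, 0.1742]
tool_rot: [-180.0, -0.1, 7.3]
force: [-0.2, -1.1, 1.0]
grip_width: 0.087
grasp_force: 0.0
```

```bash
python3 -m jog '[[-0.0017,-0.0017,0.03,0,0,-0.007,0.087],[0,0,0.035,0,0,0,0.087],[0,0,0.025,0,0,0,0.087],[0,0,0.012,0,0,0,0.087],[0,0,0.006,0,0,0,0.087],[0,0,0,0,0,0,0.087],[0,0,0,0,0,0,0.087]]'
python3 -m jog '[[0,0,0,0,0,0,0.07],[0,0,0,0,0,0,0.065],[0,0,0,0,0,0,0.058],[0,0,0,0,0,0,0.05],[0,0,0,0,0,0,0.05],[0,0,0,0,0,0,0.05]]' 25
python3 -c "
from h import *
to(.595,-.0705,.0665,7.7)"
```

```text
time_s: 32.75
tool_pos: [0.5709, 0.3108, 0.0662]
tool_rot: [-179.9, -0.1, 7.7]
force: [-0.9, -0.2, -0.8]
grip_width: 0.0869
grasp_force: 0.0
time_s: 33.25
tool_pos: [0.5702, 0.3104, 0.0651]
tool_rot: [-180.0, -0.0, 7.7]
force: [0.3, -0.3, 2.3]
grip_width: 0.0618
grasp_force: 25.0
shift mm [-26.7 380.7  -1.4] shift mm [-26.5 380.8  -1.4] turn 0.001 | now [570.2 310.4  65.1] [-1.7998e+02 -4.0000e-02  7.7300e+00] t 33.2 w 61.8 gf 25.0
```

```bash
python3 -m jog '[[0,0,-0.006,0,0,0,0.05],[0,0,-0.014,0,0,0,0.05],[0,0,-0.018,0,0,0,0.05],[0,0,-0.018,0,0,0,0.05],[-0.001,0.012,-0.01,0,0,0,0.05],[-0.0015,0.022,0,0,0,0,0.05],[-0.002,0.029,0,0,0,0,0.05],[-0.002,0.029,0,0,0,0,0.05],[-0.002,0.029,0,0,0,0,0.05],[-0.002,0.029,0,0,0,0,0.05],[-0.002,0.029,0,0,0,0,0.05],[-0.002,0.029,0,0,0,0,0.05]]'
python3 -m jog '[[-0.002,0.029,0,0,0,0,0.05],[-0.002,0.029,0,0,0,0,0.05],[-0.002,0.029,0,0,0,0,0.05],[-0.002,0.029,0,0,0,0,0.05],[-0.0015,0.029,0,0,0,0,0.05],[-0.001,0.017,0,0,0,0,0.05],[-0.001,0.01,0,0,0,0,0.05],[0,0,0.01,0,0,0,0.05],[0,0,0.02,0,0,0,0.05],[0,0,0.016,0,0,0,0.05],[0,0,0.008,0,0,0,0.05],[0,0,0,0,0,0,0.05]]'
python3 -m jog '[[0,0,0,0,0,0,0.05],[0,0,0,0,0,0,0.05]]'
python3 -c "
from h import *
to(.5947,-.0702,.0665,7.7)"
```

```text
time_s: 34.25
tool_pos: [0.5832, 0.1005, 0.1312]
tool_rot: [180.0, 0.0, 7.7]
force: [-0.1, 0.1, -4.5]
grip_width: 0.0615
grasp_force: 25.0
time_s: 35.25
tool_pos: [0.5933, -0.0677, 0.0742]
tool_rot: [-179.9, 0.2, 7.9]
force: [-0.3, -0.4, -4.8]
grip_width: 0.0619
grasp_force: 25.0
time_s: 35.42
tool_pos: [0.5961, -0.0689, 0.0776]
tool_rot: [180.0, -0.1, 7.8]
force: [0.1, -0.6, -4.8]
grip_width: 0.0616
grasp_force: 25.0
shift mm [-1.6  1.1 11.1] shift mm [-1.6  1.1 11.1] turn 0.002 | now [596.1 -68.9  77.6] [ 1.8e+02 -9.0e-02  7.8e+00] t 35.4 w 61.6 gf 25.0
```

```bash
python3 -m jog '[[-0.001,0.001,0.004,0,0,0,0.05],[0,0,0.003,0,0,0,0.05],[0,0,0.001,0,0,0,0.05],[0,0,0,0,0,0,0.05],[0,0,0,0,0,0,0.05],[0,0,0,0,0,0,0.05]]'
python3 -c "
from h import *
to(.5947,-.0702,.0665,7.7)"
```

```text
time_s: 35.92
tool_pos: [0.5946, -0.0712, 0.0688]
tool_rot: [180.0, -0.0, 7.7]
force: [0.5, 0.7, -4.7]
grip_width: 0.0618
grasp_force: 25.0
shift mm [ 0.2 -0.9  2.3] shift mm [ 0.2 -0.9  2.3] turn 0.0 | now [594.6 -71.2  68.8] [ 1.7999e+02 -1.0000e-02  7.7200e+00] t 35.9 w 61.8 gf 25.0
```

```bash
python3 -m jog '[[0,-0.0004,0.0015,0,0,0,0.05],[0,0,0.001,0,0,0,0.05],[0,0,0,0,0,0,0.05],[0,0,0,0,0,0,0.064],[0,0,0,0,0,0,0.07],[0,0,0,0,0,0,0.087],[0,0,0,0,0,0,0.087],[0,0,0,0,0,0,0.087],[0,0,-0.01,0,0,0,0.087],[0,0,-0.025,0,0,0,0.087],[0,0,-0.035,0,0,0,0.087],[0,0,-0.03,0,0,0,0.087]]'
python3 -m jog '[[-0.005,-0.014,-0.01,0,0,0,0.087],[-0.009,-0.023,0,0,0,0,0.087],[-0.012,-0.0325,0,0,0,0,0.087],[-0.012,-0.0325,0,0,0,0,0.087],[-0.012,-0.0325,0,0,0,0,0.087],[-0.012,-0.0325,0,0,0,0,0.087],[-0.012,-0.0325,0,0,0,0,0.087],[-0.012,-0.0325,0,0,0,0,0.087],[-0.012,-0.0325,0,0,0,0,0.087],[-0.012,-0.0325,0,0,0,0,0.087],[-0.012,-0.0325,0,0,0,0,0.087],[-0.012,-0.0325,0,0,0,0,0.087]]'
python3 -m jog '[[-0.012,-0.023,0,0,0,0,0.087],[-0.006,-0.014,0,0,0,0,0.087],[0,0,0,0,0,0,0.087],[0,0,0,0,0,0,0.087],[0,0,0,0,0,0,0.087]]'
python3 -c "
from h import *
to(.3885,.305,.0645,7.7)"
```

```text
time_s: 36.92
tool_pos: [0.5944, -0.0704, 0.1681]
tool_rot: [-180.0, -0.0, 7.8]
force: [0.5, 0.5, 0.3]
grip_width: 0.0869
grasp_force: 0.0
time_s: 37.92
tool_pos: [0.4121, 0.2714, 0.1769]
tool_rot: [179.9, -0.1, 7.7]
force: [0.2, 0.3, -0.3]
grip_width: 0.0872
grasp_force: 0.0
time_s: 38.33
tool_pos: [0.391, 0.3033, 0.1763]
tool_rot: [179.9, -0.0, 7.7]
force: [0.7, 0.0, -0.3]
grip_width: 0.0871
grasp_force: 0.0
shift mm [ -2.3  -2.1 111.8] shift mm [ -2.3  -2.1 111.8] turn -0.001 | now [391.  303.3 176.3] [ 1.7995e+02 -3.0000e-02  7.6600e+00] t 38.3 w 87.1 gf 0.0
```

```bash
python3 -m jog '[[-0.0022,-0.0018,0.03,0,0,0,0.087],[0,0,0.035,0,0,0,0.087],[0,0,0.025,0,0,0,0.087],[0,0,0.014,0,0,0,0.087],[0,0,0.006,0,0,0,0.087],[0,0,0,0,0,0,0.087],[0,0,0,0,0,0,0.087]]'
python3 -m jog '[[0,0,0,0,0,0,0.06],[0,0,0,0,0,0,0.053],[0,0,0,0,0,0,0.045],[0,0,0,0,0,0,0.038],[0,0,0,0,0,0,0.038],[0,0,0,0,0,0,0.038]]' 25
python3 -c "
from h import *
to(.515,-.0047,.0665,7.7)"
```

```text
time_s: 38.92
tool_pos: [0.3887, 0.3054, 0.0667]
tool_rot: [-180.0, -0.0, 7.6]
force: [0.8, -0.1, -0.2]
grip_width: 0.0871
grasp_force: 0.0
time_s: 39.42
tool_pos: [0.3879, 0.3057, 0.0663]
tool_rot: [180.0, -0.0, 7.7]
force: [-0.3, 0.3, 0.2]
grip_width: 0.0554
grasp_force: 0.0
shift mm [ 8.420e+01  3.247e+02 -2.000e-01] shift mm [ 8.440e+01  3.247e+02 -2.000e-01] turn 0.0 | now [387.9 305.7  66.3] [ 1.7999e+02 -2.0000e-02  7.7200e+00] t 39.4 w 55.4 gf 0.0
```

```bash
python3 -m jog '[[0,0,0,0,0,0,0.038],[0,0,0,0,0,0,0.038],[0,0,0,0,0,0,0.038],[0,0,0,0,0,0,0.038]]'
python3 -m jog '[[0,0,-0.006,0,0,0,0.038],[0,0,-0.014,0,0,0,0.038],[0,0,-0.016,0,0,0,0.038],[0.003,0.012,-0.014,0,0,0,0.038],[0.006,0.022,0,0,0,0,0.038],[0.0075,0.029,0,0,0,0,0.038],[0.0075,0.029,0,0,0,0,0.038],[0.0075,0.029,0,0,0,0,0.038],[0.0075,0.029,0,0,0,0,0.038],[0.0075,0.029,0,0,0,0,0.038],[0.0075,0.029,0,0,0,0,0.038],[0.0075,0.029,0,0,0,0,0.038]]'
python3 -m jog '[[0.0075,0.029,0,0,0,0,0.038],[0.0075,0.029,0,0,0,0,0.038],[0.005,0.018,0,0,0,0,0.038],[0.003,0.01,0,0,0,0,0.038],[0,0,0.008,0,0,0,0.038],[0,0,0.016,0,0,0,0.038],[0,0,0.011,0,0,0,0.038],[0,0,0.004,0,0,0,0.038],[0,0,0,0,0,0,0.038],[0,0,0,0,0,0,0.038],[0,0,0,0,0,0,0.038]]'
python3 -c "
from h import *
to(.515,-.0047,.068,7.7)"
```

```text
time_s: 39.75
tool_pos: [0.3879, 0.3053, 0.0661]
tool_rot: [179.9, 0.0, 7.7]
force: [0.4, -2.2, 3.1]
grip_width: 0.0486
grasp_force: 24.6
time_s: 40.75
tool_pos: [0.4805, 0.0781, 0.116]
tool_rot: [-180.0, -0.0, 7.8]
force: [0.0, 0.5, -3.2]
grip_width: 0.0483
grasp_force: 24.6
time_s: 41.67
tool_pos: [0.5153, -0.0023, 0.0777]
tool_rot: [180.0, -0.1, 7.8]
force: [-0.1, -0.9, -2.3]
grip_width: 0.0481
grasp_force: 24.6
shift mm [-0.6  2.4  9.7] shift mm [-0.6  2.4  9.7] turn 0.002 | now [515.3  -2.3  77.7] [ 1.7999e+02 -6.0000e-02  7.7900e+00] t 41.7 w 48.1 gf 24.6
```

```bash
python3 -m jog '[[-0.0003,0.002,0.004,0,0,0,0.038],[0,0,0.003,0,0,0,0.038],[0,0,0.001,0,0,0,0.038],[0,0,0,0,0,0,0.038],[0,0,0,0,0,0,0.038],[0,0,0,0,0,0,0.038]]'
python3 -c "
from h import *
to(.515,-.0047,.068,7.7)"
```

```text
time_s: 42.17
tool_pos: [0.515, -0.005, 0.0692]
tool_rot: [180.0, -0.0, 7.7]
force: [0.3, -0.5, -2.8]
grip_width: 0.0483
grasp_force: 24.6
shift mm [ 0.1 -0.3  1.2] shift mm [ 0.1 -0.3  1.2] turn 0.0 | now [515.   -5.   69.2] [ 1.80e+02 -1.00e-02  7.72e+00] t 42.2 w 48.3 gf 24.6
```

```bash
python3 -m jog '[[0,0,0.001,0,0,0,0.038],[0,0,0.0004,0,0,0,0.038],[0,0,0,0,0,0,0.038],[0,0,0,0,0,0,0.05],[0,0,0,0,0,0,0.056],[0,0,0,0,0,0,0.07],[0,0,0,0,0,0,0.087],[0,0,0,0,0,0,0.087],[0,0,-0.01,0,0,0,0.087],[0,0,-0.025,0,0,0,0.087],[0,0,-0.035,0,0,0,0.087],[0,0,-0.03,0,0,0,0.087]]'
python3 -m jog '[[0,-0.01,-0.005,0,0,0,0.087],[0,-0.02,0,0,0,0,0.087],[0,-0.032,0,0,0,0,0.087],[0,-0.032,0,0,0,0,0.087],[0,-0.032,0,0,0,0,0.087],[0,-0.032,0,0,0,0,0.087],[0,-0.032,0,0,0,0,0.087],[0,-0.032,0,0,0,0,0.087],[0,-0.032,0,0,0,0,0.087],[0.001,-0.031,0,0,0,0,0.087],[0,-0.02,0,0,0,0,0.087],[0,-0.01,0,0,0,0,0.087]]'
python3 -m jog '[[0,0,0,0,0,0,0.087],[0,0,0,0,0,0,0.087],[0,0,0,0,0,0,0.087]]'
python3 -c "
from h import *
to(.474,.3067,.0645,7.7)"
```

```text
time_s: 43.17
tool_pos: [0.5148, -0.0044, 0.1697]
tool_rot: [-180.0, -0.0, 7.8]
force: [1.3, -0.7, 0.9]
grip_width: 0.0858
grasp_force: 0.0
time_s: 44.17
tool_pos: [0.4715, 0.3115, 0.1732]
tool_rot: [-179.9, 0.0, 8.0]
force: [-0.0, -0.1, 0.7]
grip_width: 0.0865
grasp_force: 0.0
time_s: 44.42
tool_pos: [0.4739, 0.3061, 0.1726]
tool_rot: [179.9, 0.0, 7.7]
force: [0.0, 0.3, 0.1]
grip_width: 0.0868
grasp_force: 0.0
shift mm [  0.2  -0.5 108.1] shift mm [  0.2  -0.5 108.1] turn -0.001 | now [473.9 306.1 172.6] [1.7994e+02 1.0000e-02 7.6600e+00] t 44.4 w 86.8 gf 0.0
```

```bash
python3 -m jog '[[0,0,0.03,0,0,0,0.087],[0,0,0.035,0,0,0,0.087],[0,0,0.025,0,0,0,0.087],[0,0,0.012,0,0,0,0.087],[0,0,0.005,0,0,0,0.087],[0,0,0,0,0,0,0.087],[0,0,0,0,0,0,0.06],[0,0,0,0,0,0,0.056],[0,0,0,0,0,0,0.045],[0,0,0,0,0,0,0.04],[0,0,0,0,0,0,0.04],[0,0,0,0,0,0,0.04]]' 25
python3 -m jog '[[0,0,0,0,0,0,0.04],[0,0,0,0,0,0,0.04],[0,0,0,0,0,0,0.04]]'
python3 -c "
from h import *
to(.5744,.0788,.0665,7.7)"
```

```text
time_s: 45.42
tool_pos: [0.4738, 0.3073, 0.0661]
tool_rot: [180.0, -0.0, 7.7]
force: [-0.5, -2.1, 1.7]
grip_width: 0.0547
grasp_force: 0.7
time_s: 45.67
tool_pos: [0.4738, 0.307, 0.0659]
tool_rot: [180.0, -0.0, 7.7]
force: [-0.5, -3.0, 3.0]
grip_width: 0.051
grasp_force: 24.9
shift mm [ 69.  239.6  -0.6] shift mm [ 69.1 239.6  -0.6] turn 0.0 | now [473.8 307.   65.9] [ 1.7996e+02 -2.0000e-02  7.7100e+00] t 45.7 w 51.0 gf 24.9
```

```bash
python3 -m jog '[[0,0,-0.006,0,0,0,0.04],[0,0,-0.014,0,0,0,0.04],[0,0,-0.016,0,0,0,0.04],[0.003,0.01,-0.014,0,0,0,0.04],[0.006,0.02,0,0,0,0,0.04],[0.0075,0.026,0,0,0,0,0.04],[0.0075,0.026,0,0,0,0,0.04],[0.0075,0.026,0,0,0,0,0.04],[0.0075,0.026,0,0,0,0,0.04],[0.0075,0.026,0,0,0,0,0.04],[0.0075,0.026,0,0,0,0,0.04],[0.0075,0.026,0,0,0,0,0.04]]'
python3 -m jog '[[0.005,0.017,0,0,0,0,0.04],[0.003,0.01,0,0,0,0,0.04],[0,0,0.008,0,0,0,0.04],[0,0,0.016,0,0,0,0.04],[0,0,0.012,0,0,0,0.04],[0,0,0.004,0,0,0,0.04],[0,0,0,0,0,0,0.04],[0,0,0,0,0,0,0.04],[0,0,0,0,0,0,0.04]]'
python3 -c "
from h import *
to(.5744,.0788,.0675,7.7)"
```

```text
time_s: 46.67
tool_pos: [0.5633, 0.1045, 0.1166]
tool_rot: [-180.0, -0.0, 7.7]
force: [-0.2, 0.5, -1.7]
grip_width: 0.0512
grasp_force: 24.9
time_s: 47.42
tool_pos: [0.5748, 0.0807, 0.0764]
tool_rot: [-180.0, -0.1, 7.8]
force: [0.4, 0.5, -2.7]
grip_width: 0.0511
grasp_force: 24.9
shift mm [-0.7  1.8  8.9] shift mm [-0.7  1.8  8.9] turn 0.001 | now [574.8  80.7  76.4] [-1.7999e+02 -6.0000e-02  7.7900e+00] t 47.4 w 51.1 gf 24.9
```

```bash
python3 -m jog '[[-0.0004,0.0014,0.004,0,0,0,0.04],[0,0,0.003,0,0,0,0.04],[0,0,0,0,0,0,0.04],[0,0,0,0,0,0,0.04],[0,0,0,0,0,0,0.04]]'
python3 -c "
from h import *
to(.5744,.0788,.0675,7.7)"
```

```text
time_s: 47.83
tool_pos: [0.5744, 0.0783, 0.0688]
tool_rot: [180.0, -0.0, 7.7]
force: [-0.1, 1.2, -3.4]
grip_width: 0.0518
grasp_force: 24.9
shift mm [ 0.1 -0.5  1.3] shift mm [ 0.1 -0.5  1.3] turn 0.0 | now [574.4  78.3  68.8] [180.    -0.     7.72] t 47.8 w 51.8 gf 24.9
```

```bash
python3 -m jog '[[0,-0.0003,0.001,0,0,0,0.04],[0,0,0.0005,0,0,0,0.04],[0,0,0,0,0,0,0.04],[0,0,0,0,0,0,0.054],[0,0,0,0,0,0,0.06],[0,0,0,0,0,0,0.07],[0,0,0,0,0,0,0.087],[0,0,0,0,0,0,0.087],[0,0,-0.01,0,0,0,0.087],[0,0,-0.025,0,0,0,0.087],[0,0,-0.035,0,0,0,0.087],[0,0,-0.035,0,0,0,0.087]]'
python3 -m jog '[[0,0,-0.035,0,0,0,0.087],[0,0,-0.035,0,0,0,0.087],[0,0,-0.035,0,0,0,0.087],[-0.016,0.0187,-0.03,0,0,0,0.087],[-0.016,0.0187,-0.03,0,0,0,0.087],[-0.016,0.0187,-0.02,0,0,0,0.087],[-0.016,0.0187,0,0,0,0,0.087],[-0.016,0.0187,0,0,0,0,0.087],[0,0,0,0,0,0,0.087],[0,0,0,0,0,0,0.087],[0,0,0,0,0,0,0.087]]'
python3 - <<'E'
from h import *
im,c=shot("wrist")
t=np.radians(7.7);Rz=np.array([[np.cos(t),-np.sin(t)],[np.sin(t),np.cos(t)]]);o=np.array([.5546,.0003])
big=cv2.resize(im,None,fx=4,fy=4,interpolation=cv2.INTER_CUBIC)
def draw(P,col=(0,0,255)):
    q=np.array([proj(c,p) for p in P])*4+1.5; cv2.polylines(big,[q.round().astype(np.int32)],True,col,1)
A=np.linspace(0,2*np.pi,40)
for (x,y),rr,z in(((30,75),14,.130),((30,-75),31,.113),((-40,0),18,.121)):
    q=o+Rz@np.array([x,y])/1000; draw([[q[0]+rr/1e3*np.cos(a),q[1]+rr/1e3*np.sin(a),z] for a in A])
draw([[*(o+Rz@np.array([x,y])/1000),.013] for x,y in((-110,-120),(110,-120),(110,120),(-110,120))],(0,255,0))
t=np.radians(-11.3);B=np.array([[np.cos(t),-np.sin(t)],[np.sin(t),np.cos(t)]]);b=np.array([.4658,-.3103])
draw([[*(b+B@np.array([x,y])/1000),.05] for x,y in((-30,-22),(30,-22),(30,22),(-30,22))])
print(env.get_obs()["tool_pos"]); ys,xs=[250,1200],[850,2200]
cv2.imwrite("pics/fin.png",cv2.resize(big[ys[0]:ys[1],xs[0]:xs[1]],(790,556)))
E
```

```text
time_s: 48.83
tool_pos: [0.5735, 0.0789, 0.1734]
tool_rot: [-180.0, 0.1, 7.8]
force: [0.9, -0.6, 0.0]
grip_width: 0.0862
grasp_force: 0.0
time_s: 49.75
tool_pos: [0.5077, -0.0237, 0.3576]
tool_rot: [180.0, -0.0, 7.8]
force: [0.7, -0.5, -0.0]
grip_width: 0.0869
grasp_force: 0.0
[ 0.5078238  -0.02317811  0.35743299]
```

View pics/fin.png

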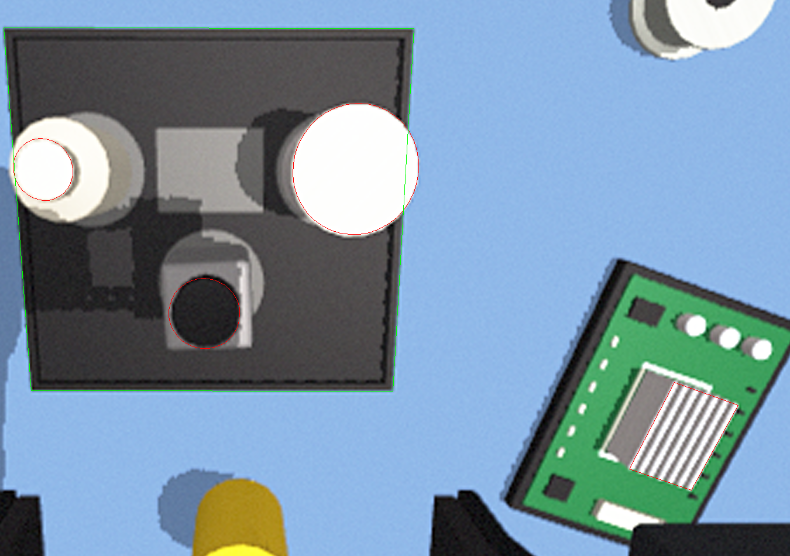

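The overlay shows the bottle cap (43,170), can (355,170), canister cap (205,312) and heat sink (685,435) all within about 1 mm of their targets, and upright. The gripper is clear.

```bash
python3 -c "
from cell import env
print(env.sign_off())"
```

```text
the job is handed in; nothing more can be done
None
```

The job is handed in: the heat sink sits flat in the board's white outline, and the bottle, can and canister are back upright in the tray within about 1 mm of where they started, at about 50 s on the robot's clock. The orange and yellow cans, screwdriver, solder reel and mouse were never touched.

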